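Check a racked steel frame by its diagonals

TASK

The blue steel frame on the garage bench is out of square. Measure both of its diagonals with the yellow slide rule: rest the rule flat on the frame from corner to opposite corner, its middle over the frame's middle, keep it still there for a second, and do the same on the other diagonal. Finish with the rule left lying in that way on the longer of the two diagonals, and do not shift the frame or the plain steel bar.

Things in the scene. Friction and masses are not known exactly. Their poses are not given: they have to be found in the camera images.
- rule: Slide rule: straight yellow stick with black scale marks on top and a brass slide locked out of one end, 380 mm over all. Origin: middle of its length, underside; x lengthwise, z up. Yellow body 28 wide, 14 thick, x -190 to +130; brass 14 wide, 12 thick, x +130 to +190, undersides level. 0.2 kg, balances near x -20. Starts flat on the bench, scale up; grip across the 28 mm at its middle.
- frame: Loose frame of 25 mm square blue steel tube flat on the bench, open inside, top 25 mm up, 1.5 kg, at any yaw. Four equal sides (238 mm) racked into a diamond. Origin: centre, where the diagonals cross, underside; z up. Outer corners at own (x, y) = (+-180, 0) and (0, +-156) mm: the diagonals run along its x and y. The opening is free to 90 mm from the centre.
- bar: Bystander: plain bare-steel flat bar, 300 x 30 x 8 mm, lying on the bench to the left of the work; origin at the centre of its underside, x along its length. Not a rule; leave it.

How it is judged:
On the way:
1. the rule rests still on the frame along its shorter diagonal (held or let go) (horizontal distance between rule and frame below 0.022 m and angle between the x axis of rule and the y axis of frame, either way round below 0.19 rad and z of rule in the frame of frame between 0.02 and 0.031 m and angle between rule's own z axis and vertical below 0.12 rad and contact force between rule and frame above 0.4 N and linear speed of rule below 0.03 m/s), for 0.4 s.
At the end, for the whole second after the job is handed in: The rule lies let go and at rest flat on top of the frame along the longer diagonal, scale up: its middle within 22 mm of the frame's middle, within about 10 degrees of the diagonal, having rested along the shorter diagonal before (horizontal distance between rule and frame below 0.022 m and angle between the x axis of rule and the x axis of frame, either way round below 0.19 rad and z of rule in the frame of frame between 0.02 and 0.031 m and angle between rule's own z axis and vertical below 0.12 rad and contact force between rule and frame above 0.4 N and linear speed of rule below 0.02 m/s and angular speed of rule below 0.1 rad/s and contact force between rule and the fingers below 0.1 N); the robot touches nothing.
It fails at once if the frame is shifted by more than 25 mm (distance of frame from where it was at the start of the episode above 0.025 m).
It fails at once if the steel bar is moved by more than 20 mm (distance of bar from where it was at the start of the episode above 0.02 m).
It also fails if it takes over 54 s, if anything falls off the work surface, if the arm or the gripper's body presses on something with over 40 N, if the wrist force passes 120 N, or if a joint passes its speed limit or range.

ROBOT

A 6-joint arm with a two-finger parallel gripper is mounted at the origin on the work surface. World frame = base frame: x ahead of the robot, y to its left, z up, the work surface at z = 0. Lengths are in m, angles in rad, forces in N, time in s.
With the tool pointing down it reaches from about 0.3 to 0.775 m from the base axis. Payload 14.6 kg.
Tool frame: the origin (TCP) lies midway between the tips of the shut fingers; the grasp point (between the pads) lies 19 mm behind it; z points along the fingers, y is the line along which they close (so a half turn about z gives the same grasp; the last joint's range is limited). The gripper opens to 85 mm and grips with 20 to 120 N. Pads are 22 mm wide; open, the fingers measure 114 mm over their backs; the gripper's body (76 mm by 85 mm) begins 54 mm behind the grasp point. The pads swing forward as they close: fully open they stand 13 mm farther back than shut.
Start: joints at [-1.208, 0.3, 1.521, -0, 1.321, -0.067], TCP at [0.229, -0.5, 0.231] pointing down, gripper open.
Joint ranges: [-3.03, 3.03], [-0.79, 2.21], [0.23, 2.52], [-1.04, 4.18], [0, 3.07], [-2.55, 2.55]. Speed limits (rad/s): [2.22, 2.22, 2.57, 3.14, 3.14, 3.14].

INTERFACE

Orientations are given as a 3x3 rotation matrix whose columns are the frame's x, y, z axes.
In Python, from station import * gives the robot as it stands.
- The arm moves only by the tool apply_moves, never from a script. Its argument "steps" is a list of rows, each an object of numbers: "hand": the finger opening in mm, from 0 to 85.4; "x", "y", "z": the shift along the tool's x, y, z in mm; "twist": the turn about the tool's z in rad. In form: [{"hand": .., "x": .., "y": .., "z": .., "twist": ..}, ...]. A call has 1 to 10 rows; each row shifts and turns the commanded pose from where the row before left it, along the tool's axes as they then stand; what a row does not reach is not made up. A row lasts 1/12 s, in which the tool goes at most 41.7 mm and 7.16 degrees, less where a joint would pass 70% of its speed; a pose out of reach is approached as far as the arm can. A call with a gripper value outside its range is refused whole. The fingers move at their own pace and stop on an object; the grip force is fixed at half the most. Time passes only in rows, so rows that do not move let the fingers close. It gives the time, the measured TCP pose, the force, the opening and the grip force at its end, in the units of the state.
- read_state(): the state, without advancing time (a new reading comes with each control period).
- snapshot(name): name is "side" or "top" or "wrist"; returns the picture (384x512x3 uint8, blue, green, red); there is no depth.
- camera_info(name): a dict with "fx", "fy", "cx", "cy" (pixels), "origin" and "orientation" of the camera in the world. Camera axes: x right, y down, z forward; pixel columns grow to the right and rows downward; lengths in m; the calibration is good to about 2 mm. A picture is of the moment at which its call begins: read the wrist's pose just before it. camera_info takes no time and is no camera call; for the wrist camera it gives the pose at the moment of the call.
- finish_job(): hands the job in; it is judged then, once.
The state is a dict: "clock": time; "joint_positions": joint angles; "joint_vel": joint speeds; "effort": joint torques, N m; "position": TCP position; "eef_rot": TCP orientation; "wrist_force": force on the tool from outside, world axes, zero at the start; "ft_torque": the same for the moment, N m; "gripper_width": finger opening in m; "grip_force": force on a finger pad.
Only numpy, scipy, OpenCV 4.12 (cv2) and the standard library are available. Lean on these libraries where they do the work, as an engineer would, in place of code of your own. Each camera call takes 0.05 s, during which the arm holds its last target. There are 200 camera calls.

## Working session

There is one attempt and no reset: what is moved stays moved. The work goes in short steps, Python scripts to look and compute and a tool call to move; the robot and the scene stay as the last step left them, time stands still between calls to the robot, and variables do not carry over. Pictures are saved under pics/ and viewed, at most 10 in all, crops included, and the job is handed in when it is done.

Besides the shell and the picture viewer there is one more tool, called after "Emit:" by a JSON object that holds its "fn" and its "kwargs". apply_moves: Moves the arm, as the interface text tells. Its arguments: {"type":"object","properties":{"steps":{"type":"array"}},"required":["steps"]}

```bash
mkdir -p pics
python3 - <<'E'
from station import *
import cv2,numpy as np
s=read_state();print(s["clock"],s["position"],s["eef_rot"],s["gripper_width"])
for n in("top","side"):
    cv2.imwrite(f"pics/{n}0.png",snapshot(n));c=camera_info(n);print(n,c)
E
```

```text
0.0 [ 0.22908542 -0.49975176  0.23070288] [[ 9.09056695e-01  4.16672241e-01 -4.11094506e-04]
 [ 4.16672434e-01 -9.09056009e-01  1.12052211e-03]
 [ 9.31825262e-05 -1.18990987e-03 -9.99999288e-01]] 0.08536843065588619
top {'fx': 358.27801246365624, 'fy': 358.27801246365624, 'cx': 258.03141578230003, 'cy': 189.42814408018572, 'origin': array([0.373615  , 0.08177391, 1.09376411]), 'orientation': array([[ 0.01214782, -0.99012992,  0.1396251 ],
       [-0.99943207, -0.00763355,  0.03282159],
       [-0.0314318 , -0.13994451, -0.98966033]])}
side {'fx': 432.270922757967, 'fy': 432.270922757967, 'cx': 257.75283071448047, 'cy': 196.29822683726107, 'origin': array([0.02607129, 0.79144421, 0.93430811]), 'orientation': array([[-8.14918055e-01, -4.26814484e-01,  3.92094324e-01],
       [-5.79576018e-01,  6.00651029e-01, -5.50735854e-01],
       [-4.49819499e-04, -6.76053059e-01, -7.36852807e-01]])}
```

View pics/top0.png

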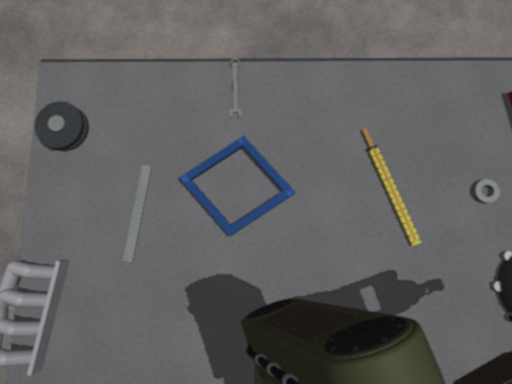

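View pics/side0.png

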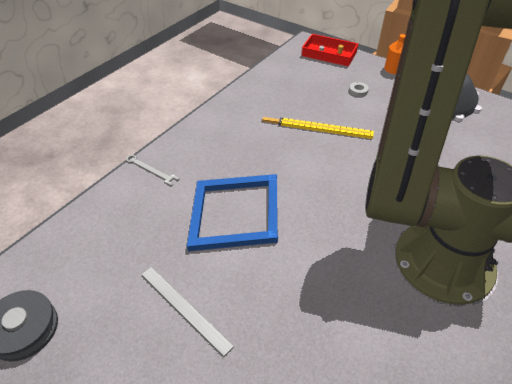

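The top view shows the blue frame with corners near (243,139), (293,192), (230,233) and (181,179). The rule runs from its brass tip at (366,130) to its yellow end at (416,243), and the bar lies on the left at (137,213). The side view shows the rule from (263,120) to (372,135) and the frame around (235,212).

```bash
cat > h.py <<'E'
from station import *
import cv2,numpy as np
def ray(c,p):
    d=np.array([(p[0]-c["cx"])/c["fx"],(p[1]-c["cy"])/c["fy"],1.]);d=c["orientation"]@d
    return np.array(c["origin"]),d/np.linalg.norm(d)
def onz(c,p,z):
    o,d=ray(c,p);return o+d*(z-o[2])/d[2]
def tri(c1,p1,c2,p2):
    o1,d1=ray(c1,p1);o2,d2=ray(c2,p2)
    t=np.linalg.lstsq(np.c_[d1,-d2],o2-o1,rcond=None)[0]
    a,b=o1+t[0]*d1,o2+t[1]*d2
    return (a+b)/2,np.linalg.norm(a-b)
def big(m):
    cs,h=cv2.findContours(m,cv2.RETR_CCOMP,cv2.CHAIN_APPROX_NONE)
    i=max(range(len(cs)),key=lambda k:cv2.contourArea(cs[k]) if h[0][k][3]<0 else 0)
    hol=[cs[k] for k in range(len(cs)) if h[0][k][3]==i]
    return cs[i],(max(hol,key=cv2.contourArea) if hol else None)
def mask(im,n):
    hsv=cv2.cvtColor(im,cv2.COLOR_BGR2HSV)
    lo,hi={"blue":((100,120,40),(130,255,255)),"yellow":((20,120,90),(36,255,255))}[n]
    m=cv2.inRange(hsv,lo,hi)
    return cv2.morphologyEx(m,cv2.MORPH_CLOSE,np.ones((3,3) if n=="blue" else (7,7),np.uint8))
def quad(c):
    h=cv2.convexHull(c)
    return cv2.approxPolyN(h,4,ensure_convex=True).reshape(-1,2).astype(float)
E
python3 - <<'E'
from h import *
np.set_printoptions(precision=4,suppress=True)
C={n:camera_info(n) for n in("top","side")}
I={n:cv2.imread(f"pics/{n}0.png") for n in C}
P={}
for n in C:
    o,h=big(mask(I[n],"blue"));q=quad(o);W=np.array([onz(C[n],p,.025) for p in q])
    y,_=big(mask(I[n],"yellow"));r=cv2.minAreaRect(y);b=cv2.boxPoints(r)
    b=b if np.linalg.norm(b[0]-b[1])<np.linalg.norm(b[1]-b[2]) else np.roll(b,-1,0)
    e=[(b[0]+b[1])/2,(b[2]+b[3])/2]
    e.sort(key=lambda p:onz(C[n],p,.014)[0]) # near end first
    P[n]=(q[np.argsort(W[:,0])],e)
    print(n,"frame",W[np.argsort(W[:,0])][:,:2].tolist(),"rule",[onz(C[n],p,.014)[:2] for p in e],q.tolist(),e)
for i in range(2): print("rule end",tri(C["top"],P["top"][1][i],C["side"],P["side"][1][i]))
for i in range(4):
    for j in range(4):
        X,g=tri(C["top"],P["top"][0][i],C["side"],P["side"][0][j])
        if g<.008 and abs(X[2])<.06: print("corner",i,j,X,g)
E
```

```text
top frame [[0.3841779001403654, 0.20170896027897406], [0.5174609638072838, 0.006116184382917611], [0.5577133757709549, 0.3618275420153126], [0.6904072459863804, 0.16561018628681987]] rule [array([ 0.3686, -0.3487]), array([ 0.6561, -0.2317])] [[295.0, 192.0], [229.0, 236.0], [178.0, 178.0], [243.0, 136.0]] [array([415.8288, 243.6233], dtype=float32), array([372.4726, 148.2397], dtype=float32)]
side frame [[0.3755592569999459, 0.2143295228255765], [0.517916806369234, 0.006244365264018614], [0.5515751470168412, 0.3743671715390797], [0.6915757545929497, 0.16572898319168117]] rule [array([ 0.3657, -0.3441]), array([ 0.7127, -0.204 ])] [[277.0, 242.0], [185.0, 251.0], [197.0, 181.0], [276.0, 174.0]] [array([372.6104, 134.6625], dtype=float32), array([262.9109, 118.6089], dtype=float32)]
rule end (array([ 0.3682, -0.3512,  0.008 ]), np.float64(0.00067890767265772))
rule end (array([ 0.6827, -0.2154,  0.0163]), np.float64(0.06251814616222723))
corner 0 0 [0.3834 0.2033 0.0069] 0.0020446328638104526
corner 1 1 [0.5177 0.0062 0.0251] 0.0004623618923653758
corner 2 2 [0.561  0.3665 0.0081] 0.0007722135164694024
corner 3 3 [0.6908 0.1658 0.0254] 0.001030361852840508
```

Emit:
{"fn": "apply_moves", "kwargs": {"steps": [{"twist": 0.044}, {"x": 37, "y": -9}, {"x": 37, "y": -9}, {"x": 37, "y": -9}, {"x": 37, "y": -9}, {"x": 37, "y": -9}, {"x": 37, "y": -9}, {"x": 37, "y": -9}, {"x": 37, "y": -9}, {"x": 37, "y": -9}]}}

```text
$.steps[0]: bad value
```

Run:
```python
from h import *
s=read_state();c=camera_info("wrist");im=snapshot("wrist");cv2.imwrite("pics/w1.png",im)
print(s["clock"],s["position"],s["eef_rot"][:,0],c)
```

```text
0.1 [ 0.22909625 -0.49977483  0.2307699 ] [9.09049391e-01 4.16688371e-01 7.55441203e-05] {'fx': 279.92544562750726, 'fy': 279.92544562750726, 'cx': 257.4794476125088, 'cy': 195.22032804165735, 'origin': array([ 0.29595987, -0.46886787,  0.37410425]), 'orientation': array([[ 0.4160525 , -0.86982457, -0.2651519 ],
       [-0.90933904, -0.39851136, -0.11954584],
       [-0.00168214,  0.29085032, -0.95676709]])}
```

View pics/w1.png

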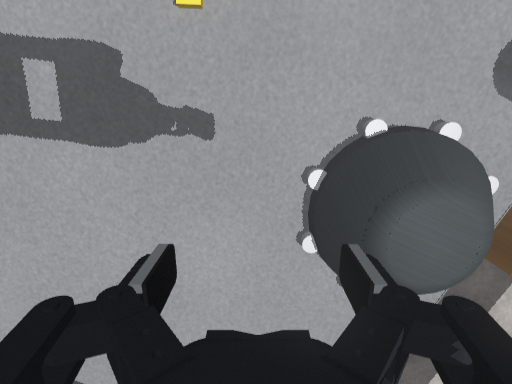

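The move was refused because every field has to be given. From the start pose, the wrist picture shows the fingers at the bottom, a dark knob at (405,210) and the rule's near end at (190,3).

Emit:
{"fn": "apply_moves", "kwargs": {"steps": [{"hand": 85, "x": 0, "y": 0, "z": 0, "twist": 0.044}, {"hand": 85, "x": 37, "y": -9, "z": 0, "twist": 0}, {"hand": 85, "x": 37, "y": -9, "z": 0, "twist": 0}, {"hand": 85, "x": 37, "y": -9, "z": 0, "twist": 0}, {"hand": 85, "x": 37, "y": -9, "z": 0, "twist": 0}, {"hand": 85, "x": 37, "y": -9, "z": 0, "twist": 0}, {"hand": 85, "x": 37, "y": -9, "z": 0, "twist": 0}, {"hand": 85, "x": 37, "y": -9, "z": 0, "twist": 0}, {"hand": 85, "x": 37, "y": -9, "z": 0, "twist": 0}, {"hand": 85, "x": 0, "y": 0, "z": 0, "twist": 0}]}}

```text
clock: 0.98
position: [0.4802, -0.318, 0.2308]
eef_rot: [[0.925, 0.381, 0.0], [0.381, -0.925, 0.001], [0.001, -0.001, -1.0]]
wrist_force: [-0.2, 0.3, -0.1]
gripper_width: 0.0852
grip_force: 0.0
```

Run:
```python
from h import *
s=read_state();c=camera_info("wrist");im=snapshot("wrist");cv2.imwrite("pics/w2.png",im)
print(s["clock"],s["position"],s["eef_rot"][:,0],c["origin"])
y,_=big(mask(im,"yellow"));r=cv2.minAreaRect(y);b=cv2.boxPoints(r);print(b)
print([onz(c,p,.014) for p in b])
```

```text
0.9833 [ 0.4801602  -0.31800629  0.23082893] [9.24777935e-01 3.80506659e-01 6.73879479e-04] [ 0.54810437 -0.28977211  0.37420029]
[[235.   0.]
 [259.   0.]
 [259. 250.]
 [235. 250.]]
[array([ 0.64681538, -0.22167708,  0.014     ]), array([ 0.65692479, -0.24632429,  0.014     ]), array([ 0.3719749 , -0.36388637,  0.014     ]), array([ 0.35891364, -0.33215702,  0.014     ])]
```

View pics/w2.png

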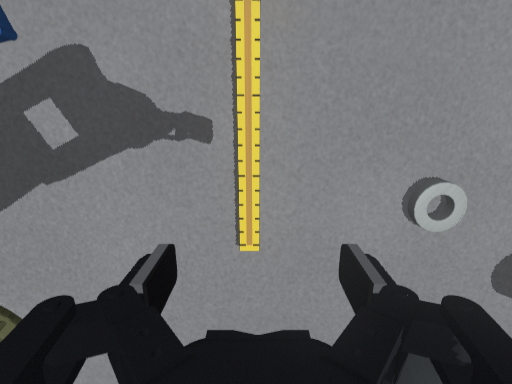

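The rule's near end sits at (249,251), with its axis almost along the tool's x axis and running out of the top edge. Next I go over its middle, partway down, and take a second wrist view to check height.

Emit:
{"fn": "apply_moves", "kwargs": {"steps": [{"hand": 85, "x": 37, "y": -6, "z": 0, "twist": 0}, {"hand": 85, "x": 36, "y": -6, "z": 20, "twist": 0}, {"hand": 85, "x": 0, "y": 0, "z": 37, "twist": 0}, {"hand": 85, "x": 0, "y": 0, "z": 37, "twist": 0}, {"hand": 85, "x": 0, "y": 0, "z": 37, "twist": 0}, {"hand": 85, "x": 0, "y": 0, "z": 0, "twist": 0}, {"hand": 85, "x": 0, "y": 0, "z": 0, "twist": 0}]}}

```text
clock: 1.62
position: [0.5384, -0.2837, 0.0997]
eef_rot: [[0.927, 0.375, -0.003], [0.376, -0.927, 0.002], [-0.002, -0.002, -1.0]]
wrist_force: [0.5, -1.2, 0.8]
gripper_width: 0.0849
grip_force: 0.0
```

Run:
```python
from h import *
s=read_state();c=camera_info("wrist");im=snapshot("wrist");cv2.imwrite("pics/w3.png",im)
t=camera_info("top")
print(s["clock"],s["position"],s["eef_rot"][:,0],c["origin"])
y,_=big(mask(im,"yellow"));b=cv2.boxPoints(cv2.minAreaRect(y));print(b)
print([onz(c,p,.014) for p in b])
w2=cv2.imread("pics/w2.png")
# brass/yellow step: yellow far edge in the wrist and top views
far=(b[b[:,1].argsort()][:2]).mean(0)
print("step tri",tri(c,far,t,(372.47,148.24)))
```

```text
1.6167 [ 0.53843288 -0.28367957  0.09966972] [ 0.92681941  0.3755023  -0.00195142] [ 0.60696158 -0.255901    0.24287244]
[[235.  33.]
 [273.  33.]
 [273. 334.]
 [235. 334.]]
[array([ 0.64983156, -0.22018758,  0.014     ]), array([ 0.6601589 , -0.24578099,  0.014     ]), array([ 0.41196948, -0.35085535,  0.014     ]), array([ 0.39750267, -0.31537737,  0.014     ])]
step tri (array([ 0.65626001, -0.23259045,  0.0109704 ]), np.float64(0.0012395093310085955))
```

View pics/w3.png

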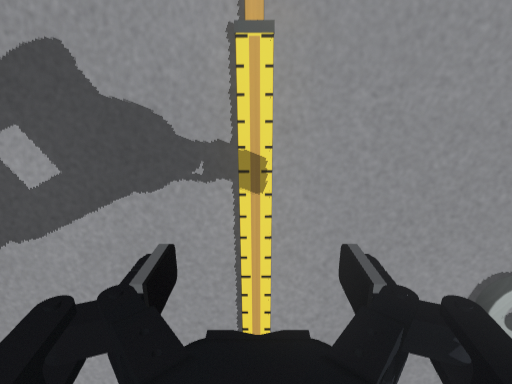

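The view shows the yellow body at columns 235-273, the grey end cap at rows 21-33 and the brass beyond it. The rule's middle comes out at (0.543,-0.279) from both ends, and the triangulated top height of about 11 mm agrees with 14 mm.

Emit:
{"fn": "apply_moves", "kwargs": {"steps": [{"hand": 85, "x": 6, "y": -3, "z": 30, "twist": 0}, {"hand": 85, "x": 0, "y": 0, "z": 30, "twist": 0}, {"hand": 85, "x": 0, "y": 0, "z": 24, "twist": 0}, {"hand": 85, "x": 0, "y": 0, "z": 11, "twist": 0}, {"hand": 85, "x": 0, "y": 0, "z": 0, "twist": 0}, {"hand": 85, "x": 0, "y": 0, "z": 0, "twist": 0}]}}

```text
clock: 2.17
position: [0.5448, -0.2791, 0.0075]
eef_rot: [[0.927, 0.376, 0.002], [0.376, -0.927, -0.001], [0.002, 0.002, -1.0]]
wrist_force: [-0.4, -0.2, 0.2]
gripper_width: 0.0855
grip_force: 0.0
```

Emit:
{"fn": "apply_moves", "kwargs": {"steps": [{"hand": 20, "x": 0, "y": 0, "z": 0, "twist": 0}, {"hand": 20, "x": 0, "y": 0, "z": 0, "twist": 0}, {"hand": 20, "x": 0, "y": 0, "z": 0, "twist": 0}, {"hand": 20, "x": 0, "y": 0, "z": 0, "twist": 0}, {"hand": 20, "x": 0, "y": 0, "z": 0, "twist": 0}, {"hand": 20, "x": 0, "y": 0, "z": 0, "twist": 0}, {"hand": 20, "x": 0, "y": 0, "z": 0, "twist": 0}, {"hand": 20, "x": 0, "y": 0, "z": 0, "twist": 0}]}}

```text
clock: 2.83
position: [0.5443, -0.2786, 0.0062]
eef_rot: [[0.926, 0.376, 0.001], [0.376, -0.926, -0.001], [0.001, 0.001, -1.0]]
wrist_force: [-1.6, -0.1, 6.8]
gripper_width: 0.0258
grip_force: 59.8
```

Emit:
{"fn": "apply_moves", "kwargs": {"steps": [{"hand": 20, "x": 0, "y": 0, "z": -15, "twist": 0}, {"hand": 20, "x": 0, "y": 0, "z": -30, "twist": 0}, {"hand": 20, "x": 0, "y": 0, "z": -35, "twist": 0.1}, {"hand": 20, "x": 0, "y": 0, "z": -30, "twist": 0.1}, {"hand": 20, "x": 0, "y": 0, "z": 0, "twist": 0.1}, {"hand": 20, "x": 0, "y": 0, "z": 0, "twist": 0.1}, {"hand": 20, "x": 0, "y": 0, "z": 0, "twist": 0.1}, {"hand": 20, "x": -4, "y": -30, "z": 0, "twist": 0}, {"hand": 20, "x": -4, "y": -30, "z": 0, "twist": 0}, {"hand": 20, "x": -4, "y": -30, "z": 0, "twist": 0}]}}

```text
clock: 3.67
position: [0.5417, -0.1865, 0.1149]
eef_rot: [[0.993, -0.115, -0.001], [-0.115, -0.993, 0.0], [-0.001, -0.0, -1.0]]
wrist_force: [1.2, -0.2, -2.9]
gripper_width: 0.0262
grip_force: 59.8
```

Emit:
{"fn": "apply_moves", "kwargs": {"steps": [{"hand": 20, "x": -5, "y": -34, "z": 0, "twist": 0}, {"hand": 20, "x": -5, "y": -34, "z": 0, "twist": 0}, {"hand": 20, "x": -5, "y": -34, "z": 0, "twist": 0}, {"hand": 20, "x": -5, "y": -34, "z": 0, "twist": 0}, {"hand": 20, "x": -5, "y": -34, "z": 0, "twist": 0}, {"hand": 20, "x": -5, "y": -34, "z": 0, "twist": 0}, {"hand": 20, "x": -5, "y": -34, "z": 0, "twist": 0}, {"hand": 20, "x": -5, "y": -34, "z": 0, "twist": 0}, {"hand": 20, "x": -4, "y": -30, "z": 0, "twist": 0}, {"hand": 20, "x": -4, "y": -20, "z": 0, "twist": 0}]}}

```text
clock: 4.5
position: [0.5307, 0.1405, 0.1152]
eef_rot: [[0.994, -0.112, -0.0], [-0.112, -0.994, 0.0], [-0.0, -0.0, -1.0]]
wrist_force: [0.3, -0.8, -2.0]
gripper_width: 0.026
grip_force: 59.8
```

Emit:
{"fn": "apply_moves", "kwargs": {"steps": [{"hand": 20, "x": 0, "y": 0, "z": 0, "twist": 0}, {"hand": 20, "x": 0, "y": 0, "z": 0, "twist": 0}, {"hand": 20, "x": 0, "y": 0, "z": 0, "twist": 0}]}}

```text
clock: 4.75
position: [0.5311, 0.1374, 0.1151]
eef_rot: [[0.993, -0.114, -0.0], [-0.114, -0.993, -0.0], [-0.0, 0.0, -1.0]]
wrist_force: [0.4, 0.1, -2.1]
gripper_width: 0.0256
grip_force: 59.8
```

Run:
```python
from h import *
s=read_state();c=camera_info("wrist");im=snapshot("wrist")
print(s["clock"],s["position"],s["eef_rot"],s["joint_positions"])
sd=snapshot("side");cv2.imwrite("pics/ws4.png",cv2.resize(np.vstack([im,sd]),None,fx=.75,fy=.75))
b=cv2.boxPoints(cv2.minAreaRect(big(mask(im,"yellow"))[0]));print(b)
# rule top held ~ .014-.006+TCPz
print([onz(c,p,s["position"][2]+.008) for p in b])
```

```text
4.75 [0.5311018  0.1374319  0.11512945] [[ 9.93486275e-01 -1.13951061e-01 -4.20697522e-04]
 [-1.13951173e-01 -9.93486320e-01 -2.50777811e-04]
 [-3.89380835e-04  2.97083289e-04 -9.99999880e-01]] [ 1.86523144e-01  4.20363675e-01  1.64535943e+00 -1.91329546e-04
  1.07632946e+00  1.87160949e+00]
[[224.   0.]
 [290.   0.]
 [290. 333.]
 [224. 333.]]
[array([0.64936213, 0.13804434, 0.12312945]), array([0.64620628, 0.11072112, 0.12312945]), array([0.47598479, 0.12454338, 0.12312945]), array([0.48047126, 0.1635264 , 0.12312945])]
```

View pics/ws4.png

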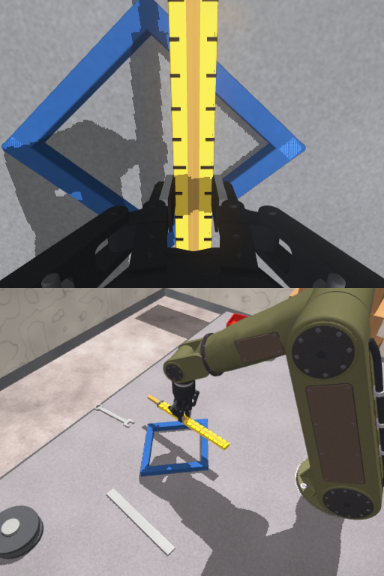

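The rule is held level. The frame's long-diagonal corners show in the wrist view at about (4,195) and (405,197) full-size, and the tool is still about 47 mm short in y. I will move over the centre, then recheck the frame from there.

Emit:
{"fn": "apply_moves", "kwargs": {"steps": [{"hand": 20, "x": 1, "y": -24, "z": 0, "twist": 0}, {"hand": 20, "x": 1, "y": -23, "z": 0, "twist": 0}, {"hand": 20, "x": 0, "y": 0, "z": 0, "twist": 0}, {"hand": 20, "x": 0, "y": 0, "z": 0, "twist": 0}, {"hand": 20, "x": 0, "y": 0, "z": 0, "twist": 0}]}}

```text
clock: 5.27
position: [0.5385, 0.1835, 0.1151]
eef_rot: [[0.993, -0.115, -0.0], [-0.115, -0.993, -0.0], [-0.0, 0.0, -1.0]]
wrist_force: [-0.1, 0.1, -3.0]
gripper_width: 0.0258
grip_force: 60.0
```

Run:
```python
from h import *
s=read_state();c=camera_info("wrist");im=snapshot("wrist");cv2.imwrite("pics/w5.png",im)
print(s["clock"],s["position"],s["eef_rot"][:,0])
m=mask(im,"blue");ys,xs=np.nonzero(m)
L=(xs.min(),np.median(ys[xs<=xs.min()+1]));R=(xs.max(),np.median(ys[xs>=xs.max()-1]))
a,b=onz(c,L,.025),onz(c,R,.025)
print(L,R,a,b,"mid",(a+b)/2,"len",np.linalg.norm(a-b),"yaw",np.degrees(np.arctan2(*(a-b)[[1,0]])))
```

```text
5.2667 [0.53853783 0.183487   0.11513214] [ 9.93412295e-01 -1.14594474e-01 -3.44781123e-04]
(np.int64(56), np.float64(198.0)) (np.int64(459), np.float64(198.5)) [0.55877232 0.35875698 0.025     ] [0.5176975  0.00866913 0.025     ] mid [0.53823491 0.18371306 0.025     ] len 0.3524892114720459 yaw 83.30824143559383
```

Emit:
{"fn": "apply_moves", "kwargs": {"steps": [{"hand": 20, "x": 0, "y": 0, "z": 30, "twist": 0}, {"hand": 20, "x": 0, "y": 0, "z": 25, "twist": 0}, {"hand": 20, "x": 0, "y": 0, "z": 15, "twist": 0}, {"hand": 20, "x": 0, "y": 0, "z": 6, "twist": 0}, {"hand": 20, "x": 0, "y": 0, "z": 3, "twist": 0}, {"hand": 20, "x": 0, "y": 0, "z": 2, "twist": 0}, {"hand": 20, "x": 0, "y": 0, "z": 0, "twist": 0}, {"hand": 20, "x": 0, "y": 0, "z": 0, "twist": 0}]}}

```text
clock: 5.98
position: [0.5391, 0.1843, 0.0353]
eef_rot: [[0.993, -0.114, 0.001], [-0.114, -0.993, 0.0], [0.001, -0.001, -1.0]]
wrist_force: [0.3, -0.5, -2.3]
gripper_width: 0.0261
grip_force: 59.9
```

Emit:
{"fn": "apply_moves", "kwargs": {"steps": [{"hand": 20, "x": 0, "y": 0, "z": 2, "twist": 0}, {"hand": 20, "x": 0, "y": 0, "z": 0, "twist": 0}, {"hand": 20, "x": 0, "y": 0, "z": 2, "twist": 0}, {"hand": 20, "x": 0, "y": 0, "z": 0, "twist": 0}, {"hand": 20, "x": 0, "y": 0, "z": 0, "twist": 0}]}}

```text
clock: 6.4
position: [0.5389, 0.1845, 0.0312]
eef_rot: [[0.994, -0.114, 0.001], [-0.114, -0.994, 0.0], [0.001, -0.0, -1.0]]
wrist_force: [-3.0, -1.0, 6.3]
gripper_width: 0.026
grip_force: 61.0
```

The rule is touching the frame with about 8 N, so I hold it there for a second.

Emit:
{"fn": "apply_moves", "kwargs": {"steps": [{"hand": 20, "x": 0, "y": 0, "z": 0, "twist": 0}, {"hand": 20, "x": 0, "y": 0, "z": 0, "twist": 0}, {"hand": 20, "x": 0, "y": 0, "z": 0, "twist": 0}, {"hand": 20, "x": 0, "y": 0, "z": 0, "twist": 0}, {"hand": 20, "x": 0, "y": 0, "z": 0, "twist": 0}, {"hand": 20, "x": 0, "y": 0, "z": 0, "twist": 0}, {"hand": 20, "x": 0, "y": 0, "z": 0, "twist": 0}, {"hand": 20, "x": 0, "y": 0, "z": 0, "twist": 0}, {"hand": 20, "x": 0, "y": 0, "z": 0, "twist": 0}, {"hand": 20, "x": 0, "y": 0, "z": 0, "twist": 0}]}}

```text
clock: 7.23
position: [0.5389, 0.1845, 0.0312]
eef_rot: [[0.993, -0.114, 0.001], [-0.114, -0.993, 0.0], [0.001, -0.0, -1.0]]
wrist_force: [-3.0, -1.8, 7.5]
gripper_width: 0.0259
grip_force: 61.0
```

Run:
```python
from h import *
s=read_state();c=camera_info("wrist");im=snapshot("wrist");sd=snapshot("side")
print(s["clock"],s["position"],s["wrist_force"])
cv2.imwrite("pics/ws6.png",np.hstack([cv2.resize(im,(400,300)),sd[120:320,120:387][:, :].repeat(1,0) if 0 else cv2.resize(sd[100:310,110:390],(400,300))]))
m=mask(im,"blue");ys,xs=np.nonzero(m)
L=(xs.min(),np.median(ys[xs<=xs.min()+1]));R=(xs.max(),np.median(ys[xs>=xs.max()-1]))
print(L,R,onz(c,L,.025),onz(c,R,.025))
```

```text
7.2333 [0.53885907 0.18447561 0.03117521] [-2.97884758 -1.76052501  7.4845678 ]
(np.int64(0), np.float64(233.0)) (np.int64(511), np.float64(231.5)) [0.56100911 0.33318127 0.025     ] [0.52802951 0.03774041 0.025     ]
```

View pics/ws6.png

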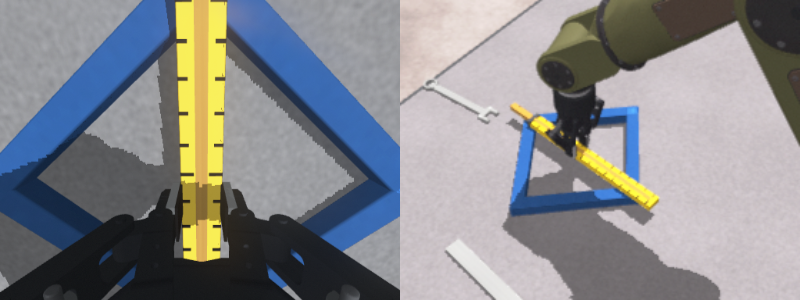

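The rule lies flat across the short-diagonal corners and the frame has not moved. Next I lift, turn a quarter and lower onto the long diagonal.

Emit:
{"fn": "apply_moves", "kwargs": {"steps": [{"hand": 20, "x": 0, "y": 0, "z": -6, "twist": 0}, {"hand": 20, "x": 0, "y": 0, "z": -20, "twist": 0}, {"hand": 20, "x": 0, "y": 0, "z": -20, "twist": 0}, {"hand": 20, "x": 0, "y": 0, "z": -10, "twist": -0.109}, {"hand": 20, "x": 0, "y": 0, "z": 0, "twist": -0.11}, {"hand": 20, "x": 0, "y": 0, "z": 0, "twist": -0.11}, {"hand": 20, "x": 0, "y": 0, "z": 0, "twist": -0.11}, {"hand": 20, "x": 0, "y": 0, "z": 0, "twist": -0.11}, {"hand": 20, "x": 0, "y": 0, "z": 0, "twist": -0.11}, {"hand": 20, "x": 0, "y": 0, "z": 0, "twist": -0.11}]}}

```text
clock: 8.17
position: [0.5386, 0.1844, 0.0866]
eef_rot: [[0.79, 0.613, 0.0], [0.613, -0.79, 0.0], [0.0, 0.0, -1.0]]
wrist_force: [0.0, -0.0, -2.7]
gripper_width: 0.0259
grip_force: 60.0
```

Emit:
{"fn": "apply_moves", "kwargs": {"steps": [{"hand": 20, "x": 0, "y": 0, "z": 0, "twist": -0.1}, {"hand": 20, "x": 0, "y": 0, "z": 0, "twist": -0.1}, {"hand": 20, "x": 0, "y": 0, "z": 0, "twist": -0.1}, {"hand": 20, "x": 0, "y": 0, "z": 0, "twist": -0.1}, {"hand": 20, "x": 0, "y": 0, "z": 0, "twist": -0.1}, {"hand": 20, "x": 0, "y": 0, "z": 0, "twist": -0.1}, {"hand": 20, "x": 0, "y": 0, "z": 0, "twist": -0.1}, {"hand": 20, "x": 0, "y": 0, "z": 0, "twist": -0.1}, {"hand": 20, "x": 0, "y": 0, "z": 0, "twist": 0}, {"hand": 20, "x": 0, "y": 0, "z": 0, "twist": 0}]}}

```text
clock: 9.0
position: [0.5386, 0.1844, 0.0865]
eef_rot: [[0.119, 0.993, 0.0], [0.993, -0.119, 0.0], [0.0, 0.0, -1.0]]
wrist_force: [-0.2, -0.1, -2.4]
gripper_width: 0.0259
grip_force: 60.0
```

Run:
```python
from h import *
s=read_state();c=camera_info("wrist");im=snapshot("wrist")
R=s["eef_rot"];print(s["clock"],s["position"],np.degrees(np.arctan2(R[1,0],R[0,0])))
sd=snapshot("side")
cv2.imwrite("pics/ws7.png",np.hstack([cv2.resize(im,(400,300)),cv2.resize(sd[100:310,110:390],(400,300))]))
m=mask(im,"blue");ys,xs=np.nonzero(m)
for p in((xs.min(),np.median(ys[xs<=xs.min()+1])),(xs.max(),np.median(ys[xs>=xs.max()-1]))): print(p,onz(c,p,.025))
```

```text
9.0 [0.5385787  0.18440388 0.08647765] 83.17515855549696
(np.int64(58), np.float64(210.0)) [0.38392341 0.20309417 0.025     ]
(np.int64(455), np.float64(209.0)) [0.69013309 0.1670838  0.025     ]
```

View pics/ws7.png

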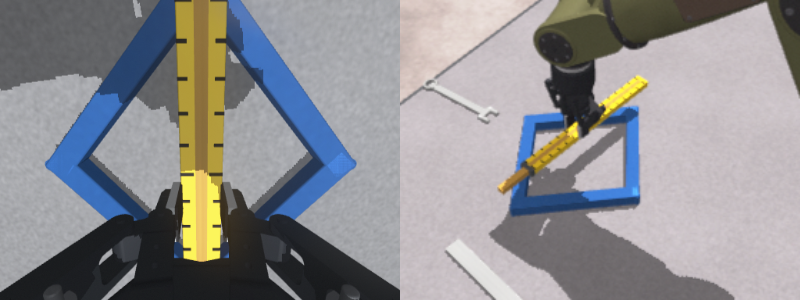

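The rule is level above the long diagonal and the frame centre measures (0.537,0.185), so it hasn't moved. I lower it and release.

Emit:
{"fn": "apply_moves", "kwargs": {"steps": [{"hand": 20, "x": 0, "y": 0, "z": 25, "twist": 0}, {"hand": 20, "x": 0, "y": 0, "z": 17, "twist": 0}, {"hand": 20, "x": 0, "y": 0, "z": 6, "twist": 0}, {"hand": 20, "x": 0, "y": 0, "z": 3, "twist": 0}, {"hand": 20, "x": 0, "y": 0, "z": 2, "twist": 0}, {"hand": 20, "x": 0, "y": 0, "z": 1, "twist": 0}, {"hand": 20, "x": 0, "y": 0, "z": 0, "twist": 0}, {"hand": 20, "x": 0, "y": 0, "z": 0, "twist": 0}]}}

```text
clock: 9.77
position: [0.5389, 0.1845, 0.033]
eef_rot: [[0.116, 0.993, 0.001], [0.993, -0.116, 0.0], [0.0, 0.001, -1.0]]
wrist_force: [0.5, -0.3, -1.8]
gripper_width: 0.0261
grip_force: 59.9
```

Emit:
{"fn": "apply_moves", "kwargs": {"steps": [{"hand": 20, "x": 0, "y": 0, "z": 1.5, "twist": 0}, {"hand": 20, "x": 0, "y": 0, "z": 0, "twist": 0}, {"hand": 20, "x": 0, "y": 0, "z": 0, "twist": 0}, {"hand": 20, "x": 0, "y": 0, "z": 0, "twist": 0}]}}

```text
clock: 10.1
position: [0.5389, 0.1845, 0.0312]
eef_rot: [[0.116, 0.993, 0.001], [0.993, -0.116, 0.0], [0.0, 0.001, -1.0]]
wrist_force: [0.9, 0.2, 1.4]
gripper_width: 0.0257
grip_force: 60.4
```

Emit:
{"fn": "apply_moves", "kwargs": {"steps": [{"hand": 20, "x": 0, "y": 0, "z": 0, "twist": 0}, {"hand": 20, "x": 0, "y": 0, "z": 0, "twist": 0}, {"hand": 20, "x": 0, "y": 0, "z": 0, "twist": 0}, {"hand": 20, "x": 0, "y": 0, "z": 0, "twist": 0}, {"hand": 20, "x": 0, "y": 0, "z": 0, "twist": 0}, {"hand": 20, "x": 0, "y": 0, "z": 0, "twist": 0}, {"hand": 20, "x": 0, "y": 0, "z": 0, "twist": 0}, {"hand": 20, "x": 0, "y": 0, "z": 0, "twist": 0}, {"hand": 20, "x": 0, "y": 0, "z": 0, "twist": 0}, {"hand": 20, "x": 0, "y": 0, "z": 0, "twist": 0}]}}

```text
clock: 10.93
position: [0.5389, 0.1845, 0.0312]
eef_rot: [[0.116, 0.993, 0.001], [0.993, -0.116, 0.0], [0.0, 0.001, -1.0]]
wrist_force: [0.7, 1.3, 5.6]
gripper_width: 0.0256
grip_force: 60.8
```

Emit:
{"fn": "apply_moves", "kwargs": {"steps": [{"hand": 60, "x": 0, "y": 0, "z": 0, "twist": 0}, {"hand": 60, "x": 0, "y": 0, "z": 0, "twist": 0}, {"hand": 60, "x": 0, "y": 0, "z": 0, "twist": 0}, {"hand": 60, "x": 0, "y": 0, "z": 0, "twist": 0}, {"hand": 60, "x": 0, "y": 0, "z": 0, "twist": 0}, {"hand": 60, "x": 0, "y": 0, "z": 0, "twist": 0}, {"hand": 60, "x": 0, "y": 0, "z": -10, "twist": 0}, {"hand": 60, "x": 0, "y": 0, "z": -30, "twist": 0}, {"hand": 60, "x": 0, "y": 0, "z": -40, "twist": 0}, {"hand": 60, "x": 0, "y": 0, "z": -40, "twist": 0}]}}

```text
clock: 11.77
position: [0.538, 0.1842, 0.1525]
eef_rot: [[0.116, 0.993, -0.001], [0.993, -0.116, -0.0], [-0.0, -0.001, -1.0]]
wrist_force: [0.4, 0.5, 0.9]
gripper_width: 0.06
grip_force: 0.0
```

Emit:
{"fn": "apply_moves", "kwargs": {"steps": [{"hand": 60, "x": -40, "y": 0, "z": 0, "twist": 0}, {"hand": 60, "x": -40, "y": 0, "z": 0, "twist": 0}, {"hand": 60, "x": -40, "y": 0, "z": 0, "twist": 0}, {"hand": 60, "x": -40, "y": 0, "z": 0, "twist": 0}, {"hand": 60, "x": -40, "y": 0, "z": 0, "twist": 0}, {"hand": 60, "x": 0, "y": 0, "z": 0, "twist": 0}, {"hand": 60, "x": 0, "y": 0, "z": 0, "twist": 0}]}}

```text
clock: 12.35
position: [0.5153, -0.016, 0.1516]
eef_rot: [[0.119, 0.993, 0.001], [0.993, -0.119, -0.0], [0.0, 0.001, -1.0]]
wrist_force: [-0.4, 1.2, 0.2]
gripper_width: 0.0599
grip_force: 0.0
```

Run:
```python
from h import *
s=read_state();print(s["clock"],s["position"],s["gripper_width"])
im=snapshot("top");sd=snapshot("side");c=camera_info("top");cs=camera_info("side")
cv2.imwrite("pics/end.png",np.hstack([cv2.resize(im[100:280,100:340],(400,300)),cv2.resize(sd[100:370,110:390],(400,300))]))
for n,i,k in(("top",im,c),("side",sd,cs)):
    y=big(mask(i,"yellow"))[0];b=cv2.boxPoints(cv2.minAreaRect(y));print(n,b.tolist(),[onz(k,p,.039)[:2].round(4).tolist() for p in b])
    print(quad(big(mask(i,"blue"))[0]).tolist())
```

```text
12.35 [ 0.51530567 -0.01601707  0.15164469] 0.059876323568832227
top [[195.32424926757812, 183.7440185546875], [196.4300537109375, 174.34469604492188], [290.1911315917969, 185.37542724609375], [289.0853271484375, 194.77474975585938]] [[0.5382, 0.3051], [0.5668, 0.3028], [0.5353, 0.0213], [0.5072, 0.0246]]
[[290.0, 196.0], [229.0, 235.0], [205.0, 208.0], [181.0, 180.0]]
side [[179.6883544921875, 241.08004760742188], [276.5592346191406, 164.39059448242188], [283.7171936035156, 173.43222045898438], [186.8463134765625, 250.12167358398438]] [[0.5754, 0.3655], [0.5319, -0.017], [0.4931, 0.0031], [0.5415, 0.3761]]
[[277.0, 242.0], [185.0, 251.0], [194.0, 242.0], [276.0, 179.0]]
```

View pics/end.png

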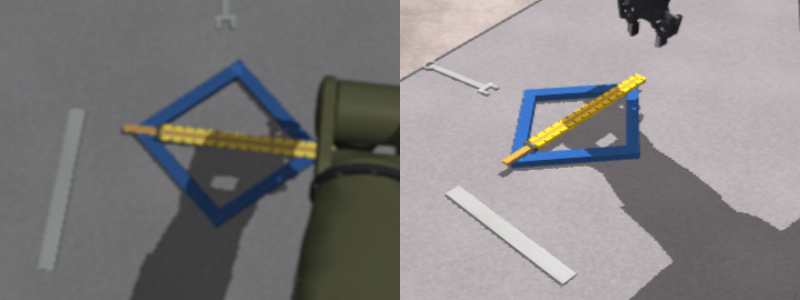

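The rule lies along the long diagonal, with its middle at about (0.536,0.182) against the frame centre at (0.538,0.184). The frame and bar have not moved, and the gripper is clear.

```bash
python3 -c "
from station import *
print(finish_job())"
```

```text
the job is handed in; nothing more can be done
None
```

I rested the rule on the shorter diagonal for about a second, then left it lying free on the longer one, its middle about 3 mm from the frame's by the side camera; the frame and bar did not visibly move, and the job was handed in at about 12.4 s with no verdict shown.

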